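# Open the checkout lane on the selector dial

### The job

Open this checkout lane: with a fingertip on the large knurled dial, rub it round clockwise (seen from above) by one click, so that its white line moves from the red dot to the green dot and the dial sits there in its detent; do not let it click on to the orange dot. Then press the white button beside the dial all the way down with a fingertip, let it spring back up, and move clear. Nothing has to be gripped or lifted, and all the loose things around stay where they stand.

Things in the scene. Friction and masses are not known exactly. Their poses are not given: they have to be found in the camera images.
- unit: lane selector, a grey box fixed to the counter, 160 mm along its x, 250 mm along its y, top face 45 mm above the counter. Origin: centre of its underside; z up. On top: the dial (axis at x 0, y +45 mm) and the white button (x -10, y -85 mm)
- dial_top (a point): fixed point on the dial's vertical axis, level with its flat top, 67 mm above the counter; axes as the unit's. Black rubber disc, 94 mm across its side ribs, 21 mm tall: too wide to pinch. It does not give when pressed. A fingertip pressed on the flat top (4 to 12 N), 30 to 40 mm from the axis and moved in an arc about it, carries the dial round; rubbing the ribbed side works too
- green_dot (a point): centre of the green dot painted on the unit's top, 60 mm from the dial axis in the unit's +x direction. The red dot lies 45 degrees counter-clockwise of it about the axis (towards the unit's +y), the orange one 45 degrees clockwise, seen from above; dots 16 mm across
- dial_line (a point): outer end of the white line on the dial's top, 44 mm from the axis; it turns with the dial
- dial (a joint): dial angle, rad, growing clockwise seen from above: 0 = white line at the red dot (start, within 0.05), 0.785 green, 1.571 orange; stops at -0.2 and 1.77. Sprung detents at those three: springing back below the hump half-way (peak about 0.05 N m); past it the dial is drawn into the next when let go
- confirm_top (a point): centre of the top of the white push button when up, 67 mm above the counter; it moves down with the button. Cap 28 mm across, in a black collar 44 mm across whose rim is 10 mm below the cap's top
- confirm (a joint): travel of the white button, m: 0 = up, 0.006 = fully down (stop); spring 1.5 N at the start, 5 N fully down
- candle: bystander: candle in a straight amber glass jar with wooden cap, 68 mm across, 90 mm tall; origin at the centre of its underside
- sanitiser: bystander: clear bottle with red label and white cap, 60 mm across, 170 mm tall; origin at the centre of its underside
- bell: bystander: black domed counter bell with a small steel stud, 84 mm across, 58 mm tall; origin at the centre of its underside
- scanner: bystander: black hand-held barcode scanner lying flat, 190 mm long along its x, up to 66 mm wide, 50 mm high; the head is at +x; origin at the centre of its underside
- mug: bystander: blue mug, 76 mm across, 90 mm tall, handle on its +y side; origin at the centre of its underside
- tape: bystander: roll of amber packing tape lying flat, 90 mm across, 24 mm high; origin at the centre of its underside
- magnet: bystander: round souvenir magnet lying flat, blue face with a yellow stripe, 58 mm across, 8 mm thick; origin at the centre of its underside

How it is judged (in metres and radians):
On the way, in this order (a step that is already met when the one before it is completed fails the run):
1. the dial sits in the green detent, the button still up (value of joint dial between 0.6554 and 0.9154 rad and value of joint confirm below 0.0015 m), for 0.2 s.
2. the white button is pressed down while the dial stays at green (value of joint dial between 0.6554 and 0.9154 rad and value of joint confirm above 0.0048 m), for 0.05 s.
At the end, for the whole second after the job is handed in: The dial rests in the green detent (within 0.13 rad of 0.785), the white button has been pressed at least 4.8 mm afterwards and is up again (under 1.5 mm), and every loose thing is within 20 mm of where it started (all of step 1 and velocity of joint dial between -0.05 and 0.05 rad/s and distance of each of candle, sanitiser, bell, scanner, mug, tape, magnet from where it was at the start of the episode below 0.02 m); the robot touches nothing.
It fails at once if the dial is turned on past the green detent, more than half-way to orange (value of joint dial above 1.2 rad).
It fails at once if the white button is pressed before the dial has left red (value of joint dial below 0.39 rad and value of joint confirm above 0.003 m).
It fails at once if a loose thing is lifted, carried or pushed away (more than 40 mm) (distance of any of candle, sanitiser, bell, scanner, mug, tape, magnet from where it was at the start of the episode above 0.04 m).
It also fails if it takes over 40 s, if anything falls off the work surface, if the arm or the gripper's body presses on something with over 40 N, if the wrist force passes 120 N, or if a joint passes its speed limit or range.

### The arm

A 6-joint arm with a two-finger parallel gripper is mounted at the origin on the work surface. World frame = base frame: x ahead of the robot, y to its left, z up, the work surface at z = 0. Lengths are in mm, angles in degrees, forces in N, time in s.
With the tool pointing down it reaches from about 350 to 850 mm from the base axis. Payload 8.1 kg.
Tool frame: the origin (TCP) lies midway between the tips of the shut fingers; the grasp point (between the pads) lies 19 mm behind it; z points along the fingers, y is the line along which they close (so a half turn about z gives the same grasp; the last joint's range is limited). The gripper opens to 85 mm and grips with 20 to 120 N. Pads are 22 mm wide; open, the fingers measure 114 mm over their backs; the gripper's body (76 mm by 85 mm) begins 54 mm behind the grasp point. The pads swing forward as they close: fully open they stand 13 mm farther back than shut.
Start: joints at [59.507, 7.471, 85.268, -0, 87.261, -4.893], TCP at [259.229, 541.115, 231.292] pointing down, gripper open.
Joint ranges: [-169.43, 169.43], [-51.17, 129.36], [1.28, 143.12], [-76.62, 256.62], [0, 156.53], [-152.29, 152.29]. Speed limits (degrees/s): [136.94, 136.94, 159.86, 180, 180, 180].

### API

Orientations are given as [roll, pitch, yaw] about the fixed x, y, z axes, in that order (R = Rz(yaw) Ry(pitch) Rx(roll)).
In Python, from bench import r gives the robot as it stands.
- The arm moves only by the tool send_rows, never from a script. Its argument "increments" is a list of rows, each a list of 6 numbers: the shift along the tool's x, y, z in mm, then the turn, a rotation vector about the tool's x, y, z in rad. A call has 1 to 5 rows; each row shifts and turns the commanded pose from where the row before left it, along the tool's axes as they then stand; what a row does not reach is not made up. A row lasts 1/8 s, in which the tool goes at most 62.5 mm and 10.7 degrees, less where a joint would pass 70% of its speed; a pose out of reach is approached as far as the arm can. A call is refused whole if a number of a shift passes 62.5 or a number of a turn 0.188, either way. A call with a gripper value outside its range is refused whole. "grip" is the closure, from -1 (fully open) to 1 (shut), set as the call begins (left out, the last holds). The fingers move at their own pace and stop on an object; "grip_force" is the grip in N (left out, the last holds). Time passes only in rows, so rows that do not move let the fingers close. It gives the time, the measured TCP pose, the force, the opening and the grip force at its end, in the units of the state.
- r.sense(): the state, without advancing time (a new reading comes with each control period).
- r.snapshot(name): name is "side" or "top"; returns a dict with "img" (480x640x3 uint8, blue, green, red), "z_map" (480x640 float32, mm along the optical axis (not along the pixel's ray), 0 where there is no reading), "fx", "fy", "cx", "cy" (pixels), "view" (4x4, takes a point from world to camera coordinates). Camera axes: x right, y down, z forward; pixel columns grow to the right and rows downward; lengths in mm; the calibration is good to about 2 mm. A picture is of the moment at which its call begins.
- r.hand_in(): hands the job in; it is judged then, once.
The state is a dict: "time": time; "joint_pos": joint angles; "qd": joint speeds; "joint_efforts": joint torques, N m; "tool_pos": TCP position; "tcp_rot": TCP orientation; "ft_force": force on the tool from outside, world axes, zero at the start; "wrist_torque": the same for the moment, N m; "finger_gap": finger opening in mm; "grip_force": force on a finger pad.
Only numpy, scipy, OpenCV 4.12 (cv2) and the standard library are available. Lean on these libraries where they do the work, as an engineer would, in place of code of your own. Each camera call takes 0.05 s, during which the arm holds its last target. There are 200 camera calls.

## Working session

There is one attempt and no reset: what is moved stays moved. The work goes in short steps, Python scripts to look and compute and a tool call to move; the robot and the scene stay as the last step left them, time stands still between calls to the robot, and variables do not carry over. Pictures are saved under pics/ and viewed, at most 10 in all, crops included, and the job is handed in when it is done.

Besides the shell and the picture viewer there is one more tool, called in YAML: its name, and indented under it one key for each argument. send_rows: Moves the arm, as the interface text tells. Its arguments: {"type":"object","properties":{"increments":{"type":"array"},"grip":{"type":"number"},"grip_force":{"type":"number"}},"required":["increments"]}

```bash
mkdir -p pics
python3 - <<'E'
from bench import r
import cv2
for n in("top","side"):
    s=r.snapshot(n); cv2.imwrite(f"pics/{n}0.png",s["img"]); print(n,s["fx"],s["cx"],s["cy"],s["view"].round(3).tolist())
print(r.sense())
E
```

```text
top 434.3625400990677 314.23760903054483 238.61245715296306 [[0.009, -1.0, -0.019, 70.033], [-0.987, -0.006, -0.16, 609.65], [0.16, 0.02, -0.987, 896.362], [0.0, 0.0, 0.0, 1.0]]
side 470.9433504406993 310.1126108870501 239.26095304523102 [[0.976, -0.216, -0.008, -561.679], [-0.166, -0.724, -0.669, 184.773], [0.139, 0.655, -0.743, 883.278], [0.0, 0.0, 0.0, 1.0]]
{'time': 0.1, 'joint_pos': array([ 5.95078448e+01,  7.51242521e+00,  8.53224774e+01,  1.52714920e-03,
        8.72620457e+01, -4.89433476e+00]), 'qd': array([-0.11591338, -0.05853267, -0.04597724, -0.0252067 , -0.02382251,
        0.03568259]), 'joint_efforts': array([ 1.61017244e-03, -5.70951462e+01, -5.01942229e+01, -1.60116779e-04,
        8.16006301e-03,  1.74202489e-05]), 'tool_pos': array([258.96268729, 540.69074785, 230.33758367]), 'tcp_rot': array([-1.79903535e+02, -9.79118437e-03,  1.54402097e+02]), 'ft_force': array([-0.07814941, -0.92323758,  0.55433945]), 'wrist_torque': array([-0.00270712, -0.01102696, -0.05770865]), 'grip_force': 0.0, 'finger_gap': 85.46114305527492}
```

View pics/top0.png

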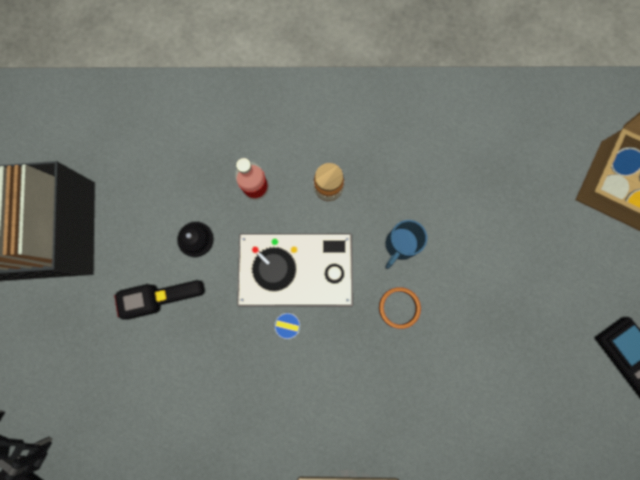

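View pics/side0.png

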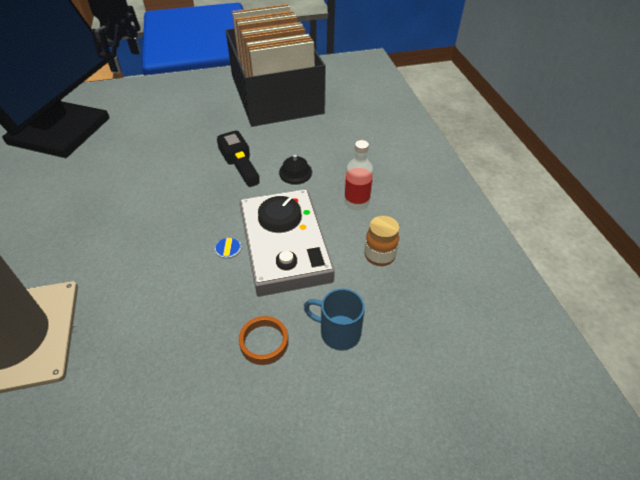

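The top view shows the unit with dial near (273,268), the white line toward the red dot at (255,249), green at (275,241), and the button at (334,273). The side view agrees, with the dial at (280,212) and the button at (286,258). I'll enlarge both.

```bash
cat > h.py <<'E'
import numpy as np, cv2
from bench import r
def pix(s,u,v,z):
    V=s["view"];R=V[:3,:3];t=V[:3,3];c=-R.T@t
    d=R.T@np.array([(u-s["cx"])/s["fx"],(v-s["cy"])/s["fy"],1]);return c+d*(z-c[2])/d[2]
E
python3 - <<'E'
from h import *
a=r.snapshot("top")["img"][225:315,230:360]; b=r.snapshot("side")["img"][180:300,230:340]
cv2.imwrite("pics/a1.png",cv2.resize(a,None,fx=6,fy=6,interpolation=2)); cv2.imwrite("pics/b1.png",cv2.resize(b,None,fx=5,fy=5,interpolation=2))
E
```

```text
(no output)
```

View pics/a1.png

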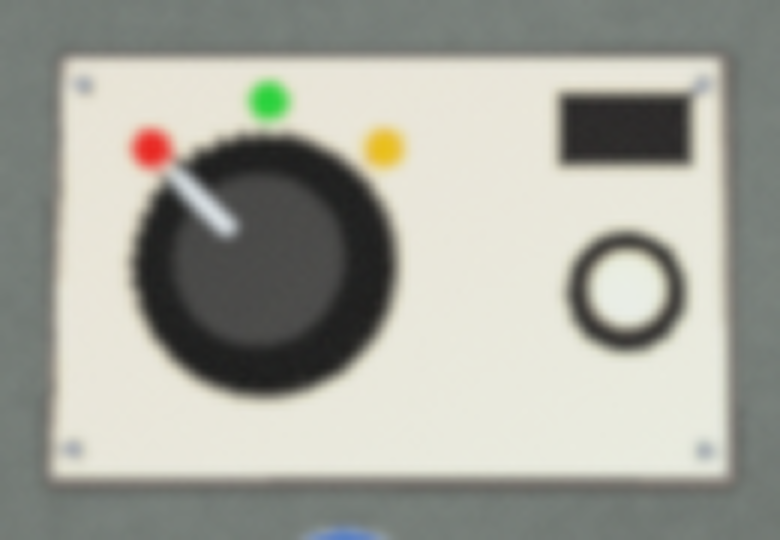

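View pics/b1.png

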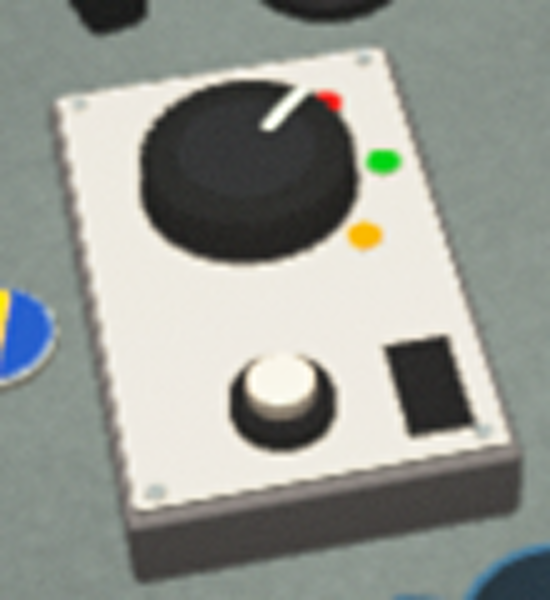

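The top crop shows corners at (62,57), (725,55), (50,478) and (733,480). Dots: red (152,149), green (268,101), orange (384,149). The dial top centre is about (259,260) and the cap about (627,291). In the side crop, green is (384,161), orange (365,236) and the cap top (281,380).

Run:
```python
from h import *
T=r.snapshot("top");S=r.snapshot("side")
t=lambda c,d,z:pix(T,230+(c+.5)/6-.5,225+(d+.5)/6-.5,z)
q=lambda c,d,z:pix(S,230+(c+.5)/5-.5,180+(d+.5)/5-.5,z)
body=[];W=[]
def add(n,p,b):
    print(n,p.round(1));W.append(p[:2]);body.append(b)
k=60*.5**.5
for n,c,d,b in[("tl",62,57,(80,125)),("tr",725,55,(80,-125)),("bl",50,478,(-80,125)),("br",733,480,(-80,-125)),("red",152,149,(k,45+k)),("gr",268,101,(60,45)),("or",384,149,(k,45-k))]:add(n,t(c,d,45),b)
add("dial",t(259,260,67),(0,45));add("cap",t(627,291,67),(-10,-85))
add("gS",q(384,161,45),(60,45));add("oS",q(365,236,45),(k,45-k));add("capS",q(281,380,67),(-10,-85))
def fit(W,body):
    B=np.array(body,float);W=np.array(W);bm=B.mean(0);wm=W.mean(0)
    U,_,Vt=np.linalg.svd((B-bm).T@(W-wm));R=(U@Vt).T
    o=wm-R@bm;print("origin",o.round(1),"yaw",np.degrees(np.arctan2(R[1,0],R[0,0])).round(2),"res",(W-(B@R.T+o)).round(1).tolist())
    for n,b in[("dial",(0,45)),("cap",(-10,-85)),("green",(60,45))]:print(n,(R@b+o).round(1))
fit(W,body);fit(W[:9],body[:9])
```

```text
tl [619.  238.4  45. ]
tr [621.1  -4.3  45. ]
bl [466.3 237.1  45. ]
br [467.8  -6.6  45. ]
red [585.1 204.3  45. ]
gr [603.1 162.4  45. ]
or [585.7 119.7  45. ]
dial [542.9 161.7  67. ]
cap [532.9  31.8  67. ]
gS [602.5 159.4  45. ]
oS [585.  116.6  45. ]
capS [532.9  27.1  67. ]
origin [543.1 115.7] yaw 0.39 res [[-3.3, -2.8], [-2.8, 4.4], [4.0, -3.0], [3.8, 3.3], [0.2, 0.9], [0.3, 1.3], [0.2, 1.1], [0.1, 1.0], [-0.8, 1.2], [-0.3, -1.8], [-0.6, -2.0], [-0.8, -3.6]]
dial [542.8 160.7]
cap [533.7  30.6]
green [602.8 161.1]
origin [543.3 116.5] yaw 0.45 res [[-3.4, -3.7], [-3.1, 3.5], [4.0, -3.7], [3.5, 2.6], [0.1, 0.0], [0.1, 0.4], [-0.0, 0.3], [-0.1, 0.2], [-1.1, 0.4]]
dial [543.  161.5]
cap [534.   31.4]
green [603. 162.]
```

send_rows:
  increments:
    - [0,0,0,0,0,-0.149]
    - [0,0,0,0,0,-0.149]
    - [0,0,0,0,0,-0.149]
    - [-30,-48,0,0,0,0]
    - [-30,-48,0,0,0,0]
  grip: 1
  grip_force: 30

```text
time: 0.92
tool_pos: [319.5, 444.2, 231.0]
tcp_rot: [-180.0, 0.0, -179.9]
ft_force: [0.7, 0.4, -0.1]
finger_gap: -0.1
grip_force: 0.0
```

send_rows:
  increments:
    - [-30,-48,0,0,0,0]
    - [-30,-48,0,0,0,0]
    - [-30,-48,0,0,0,0]
    - [-30,-48,0,0,0,0]
    - [-30,-48,0,0,0,0]

```text
time: 1.55
tool_pos: [470.0, 203.5, 231.5]
tcp_rot: [180.0, 0.0, -180.0]
ft_force: [0.9, 0.6, -0.5]
finger_gap: -0.1
grip_force: 0.0
```

send_rows:
  increments:
    - [-30,-48,20,0,0,0]
    - [-6,-5,50,0,0,0]
    - [-6,-5,40,0,0,0]
    - [0,0,0,0,0,0]

```text
time: 2.05
tool_pos: [508.5, 146.1, 117.6]
tcp_rot: [-179.9, -0.4, 180.0]
ft_force: [-0.6, -0.2, 1.1]
finger_gap: 0.1
grip_force: 0.0
```

send_rows:
  increments:
    - [0,0,20,0,0,0]
    - [0,0,15,0,0,0]
    - [0,0,10,0,0,0]
    - [0,0,0,0,0,0]
    - [0,0,0,0,0,0]

```text
time: 2.68
tool_pos: [511.8, 147.4, 77.1]
tcp_rot: [180.0, 0.1, -180.0]
ft_force: [0.1, 0.4, -0.1]
finger_gap: 0.2
grip_force: 0.0
```

send_rows:
  increments:
    - [0,0,6,0,0,0]
    - [0,0,2,0,0,0]
    - [0,0,1,0,0,0]
    - [0,0,0,0,0,0]

```text
time: 3.18
tool_pos: [511.3, 147.1, 67.3]
tcp_rot: [-180.0, -0.0, -180.0]
ft_force: [-0.1, 0.4, 0.2]
finger_gap: 0.1
grip_force: 0.0
```

send_rows:
  increments:
    - [0,0,1,0,0,0]
    - [0,0,0,0,0,0]

```text
time: 3.42
tool_pos: [511.5, 147.1, 67.0]
tcp_rot: [-180.0, 0.0, -180.0]
ft_force: [-3.1, -1.5, 6.2]
finger_gap: 0.0
grip_force: 3.0
```

send_rows:
  increments:
    - [1.6,4.7,0.2,0,0,0]
    - [0.8,4.9,0,0,0,0]
    - [0.1,5.0,0,0,0,0]

```text
time: 3.8
tool_pos: [509.6, 161.8, 67.0]
tcp_rot: [-180.0, 0.1, -180.0]
ft_force: [0.6, -2.6, 5.5]
finger_gap: 0.1
grip_force: 2.7
```

send_rows:
  increments:
    - [-0.6,5.0,0,0,0,0]
    - [-1.3,4.8,0,0,0,0]
    - [0,0,0,0,0,0]
    - [0,0,0,0,0,0]

```text
time: 4.3
tool_pos: [511.5, 172.2, 67.0]
tcp_rot: [179.9, 0.1, -180.0]
ft_force: [0.1, 2.1, 6.2]
finger_gap: -0.5
grip_force: 3.1
```

Run:
```python
from h import *
a=r.snapshot("top")["img"][225:315,230:360]; b=r.snapshot("side")["img"][180:300,230:340]
a=cv2.resize(a,None,fx=3,fy=3,interpolation=2);b=cv2.resize(b,(390,425),interpolation=2)
cv2.imwrite("pics/c2.png",np.vstack([a,b])[:600])
```

```text
(no output)
```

View pics/c2.png

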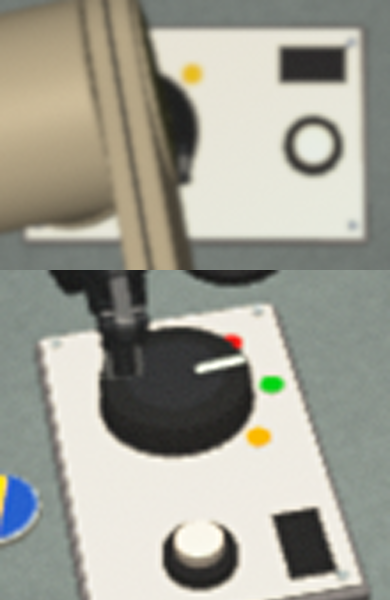

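The side view (lower half) shows the white line running from (198,370) to (243,359), between red and green. I'll compute its angle.

Run:
```python
from h import *
S=r.snapshot("side")
f=lambda c,d,z:pix(S,230+(c+.5)/3.545-.5,180+(d-270+.5)/3.545-.5,z)
a,b=f(198,370,67),f(243,359,67);d=b-a
print(a,b,45-np.degrees(np.arctan2(d[1],d[0])), 45-np.degrees(np.arctan2(b[1]-159,b[0]-543)));print(r.sense()["ft_force"])
```

```text
[556.70872825 159.42187467  67.        ] [585.30844095 162.74090957  67.        ] 38.380359771924034 39.94705172835978
[0.00923001 2.48139302 6.62076199]
```

The dial is at about 39°, past the hump, so I can lift and it should settle into green.

send_rows:
  increments:
    - [0,0,-4,0,0,0]
    - [0,0,-16,0,0,0]
    - [0,0,-20,0,0,0]
    - [0,0,0,0,0,0]

```text
time: 4.95
tool_pos: [512.3, 171.9, 108.6]
tcp_rot: [179.9, 0.2, -180.0]
ft_force: [0.9, 0.9, 0.2]
finger_gap: 0.2
grip_force: 0.0
```

send_rows:
  increments:
    - [-7,-45,0,0,0,0]
    - [-7,-48,0,0,0,0]
    - [-7,-48,0,0,0,0]
    - [0,0,0,0,0,0]
    - [0,0,0,0,0,0]

```text
time: 5.58
tool_pos: [531.3, 30.7, 105.6]
tcp_rot: [180.0, -0.1, 180.0]
ft_force: [-0.3, -0.6, 0.1]
finger_gap: -0.2
grip_force: 0.0
```

Run:
```python
from h import *
print(r.sense()["tool_pos"])
a=r.snapshot("top")["img"][225:315,230:360]; b=r.snapshot("side")["img"][180:300,230:340]
a=cv2.resize(a,None,fx=3,fy=3,interpolation=2);b=cv2.resize(b,(390,425),interpolation=2)
cv2.imwrite("pics/c3.png",np.vstack([a,b])[:600])
```

```text
[531.28394798  30.74362905 105.56253085]
```

View pics/c3.png

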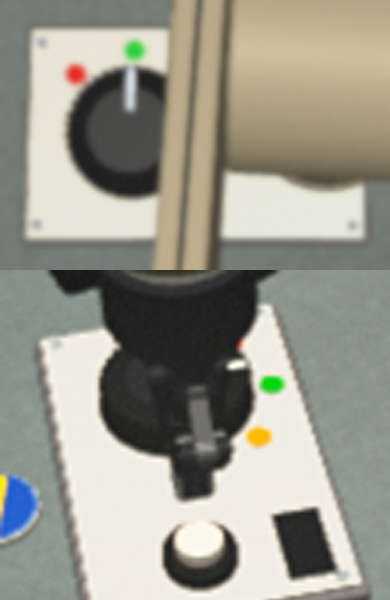

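The white line in the top view, at (131,88), now points at the green dot (135,50), so the dial is in green. Next I'll press the button.

send_rows:
  increments:
    - [-2,-1,15,0,0,0]
    - [0,0,15,0,0,0]
    - [0,0,5,0,0,0]
    - [0,0,0,0,0,0]

```text
time: 6.18
tool_pos: [533.0, 29.7, 70.1]
tcp_rot: [180.0, -0.1, -180.0]
ft_force: [0.5, 0.1, -0.3]
finger_gap: -0.2
grip_force: 0.0
```

send_rows:
  increments:
    - [0,0,3,0,0,0]
    - [0,0,3,0,0,0]
    - [0,0,2,0,0,0]
    - [0,0,0,0,0,0]
    - [0,0,0,0,0,0]

```text
time: 6.8
tool_pos: [534.2, 29.6, 63.6]
tcp_rot: [-180.0, 0.1, -180.0]
ft_force: [1.9, 0.2, 4.0]
finger_gap: -0.1
grip_force: 1.7
```

send_rows:
  increments:
    - [0,0,2,0,0,0]
    - [0,0,1.5,0,0,0]
    - [0,0,0,0,0,0]
    - [0,0,0,0,0,0]

```text
time: 7.3
tool_pos: [534.4, 29.5, 60.9]
tcp_rot: [-180.0, 0.1, -180.0]
ft_force: [-2.6, -0.8, 13.8]
finger_gap: -0.1
grip_force: 6.8
```

At the stop: z is 60.9 with 13.8 N. I'll release and move clear.

send_rows:
  increments:
    - [0,0,-5,0,0,0]
    - [0,0,-20,0,0,0]
    - [0,0,-40,0,0,0]
    - [0,0,-50,0,0,0]
    - [0,0,-50,0,0,0]

```text
time: 7.92
tool_pos: [532.7, 29.6, 224.9]
tcp_rot: [180.0, -0.1, -180.0]
ft_force: [1.7, 0.1, -0.3]
finger_gap: 0.0
grip_force: 0.0
```

send_rows:
  increments:
    - [30,-30,0,0,0,0]
    - [40,-40,0,0,0,0]
    - [40,-40,0,0,0,0]
    - [0,0,0,0,0,0]
    - [0,0,0,0,0,0]

```text
time: 8.55
tool_pos: [423.6, -80.4, 224.2]
tcp_rot: [180.0, -0.0, 180.0]
ft_force: [-0.7, -0.8, 0.9]
finger_gap: 0.3
grip_force: 0.0
```

Run:
```python
from h import *
cv2.imwrite("pics/d1.png",cv2.resize(r.snapshot("top")["img"][140:350,100:440],None,fx=2.3,fy=2.3,interpolation=2))
```

```text
(no output)
```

View pics/d1.png

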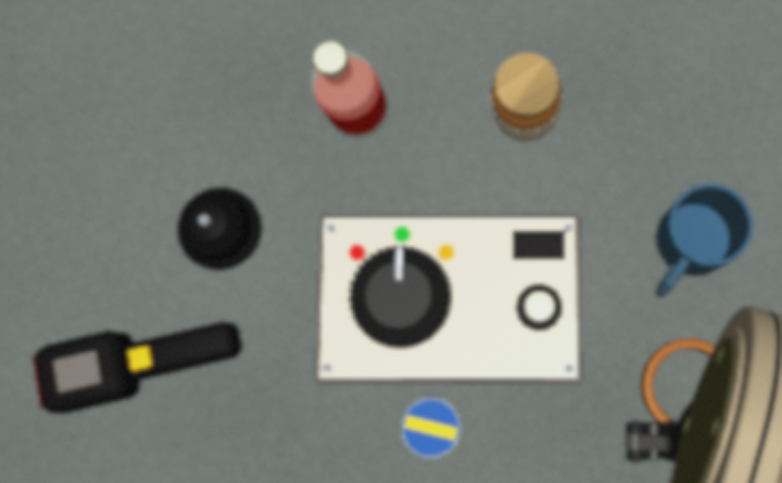

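The line at (399,263) points at the green dot (402,234). The button is up at (539,306), nothing loose has moved, and the arm is clear.

```bash
python3 -c "
from bench import r
print(r.hand_in())"
```

```text
the job is handed in; nothing more can be done
None
```

The dial is turned one click to green, the white button was pressed to its stop and is back up, the arm is clear with nothing loose moved, and the job is handed in (no verdict was returned).

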